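# Shelve the olive tub and hold the scanner on its label

## Robot

A 6-joint arm with a two-finger parallel gripper is mounted at the origin on the work surface. World frame = base frame: x ahead of the robot, y to its left, z up, the work surface at z = 0. Lengths are in m, angles in degrees, forces in N, time in s.
With the tool pointing down it reaches from about 0.25 to 0.725 m from the base axis. Payload 9.7 kg.
Tool frame: the origin (TCP) lies at the very end of the fingers, on their centre line; the grasp point (between the pads) lies 19 mm behind it; x points along the fingers, y is the direction in which the jaws open and shut, and the axes are right-handed (so a half turn about x gives the same grasp; the last joint's range is limited). The gripper opens to 85 mm and grips with 20 to 120 N. Pads are 22 mm wide; open, the fingers measure 114 mm over their backs; the gripper's body (76 mm by 85 mm) begins 54 mm behind the grasp point. The pads swing forward as they close: fully open they stand 13 mm farther back than shut.
Start: joints at [72.766, 4.979, 10.078, 95.1, 0, 90], TCP at [0.163, 0.525, 0.231] pointing down, gripper open.
Joint ranges: [-179.16, 179.16], [-48.56, 103.87], [-65.8, 70.77], [-126.05, 130.52], [-82.76, 87.17], [-180, 180]. Speed limits (degrees/s): [127.2, 127.2, 147.25, 180, 180, 180].

## Interface

Orientations are given as [roll, pitch, yaw] about the fixed x, y, z axes, in that order (R = Rz(yaw) Ry(pitch) Rx(roll)).
In Python, from workcell import get_obs, cams, bot gives the robot as it stands.
- The arm moves only by the tool apply_moves, never from a script. Its argument "rows" is a list that holds one entry, the list of rows, each a list of 7 numbers: the shift along the tool's x, y, z in mm, then the turn, a rotation vector about the tool's x, y, z in rad, then the opening, from 0 (shut) to 1 (fully open). A call has 1 to 20 rows; each row is the pose to reach, as a shift and turn from the pose measured when the call began, along the tool's axes at that moment; what a row does not reach only later rows make up. A row lasts 1/10 s, in which the tool goes at most 50 mm and 8.59 degrees, less where a joint would pass 70% of its speed; a pose out of reach is approached as far as the arm can. A call with a gripper value outside its range is refused whole. The fingers move at their own pace and stop on an object; "newtons" is the grip in N (left out, the last holds). Time passes only in rows, so rows that repeat a pose let the fingers close. It gives the time, the measured TCP pose, the force and the opening at its end, in the units of the state.
- get_obs(): the state, without advancing time (a new reading comes with each control period).
- cams.camera(name): name is "side" or "top"; returns a dict with "pixels" (420x560x3 uint8, red, green, blue), "range_z" (420x560 float32, m along the optical axis (not along the pixel's ray), 0 where there is no reading), "fx", "fy", "cx", "cy" (pixels), "eye" and "attitude" of the camera in the world. Camera axes: x right, y up, looking along -z (the intrinsics and any distortion apply to the point x, -y, -z); pixel columns grow to the right and rows downward; lengths in m; the calibration is good to about 2 mm. A picture is of the moment at which its call begins.
- bot.job_done(): hands the job in, once; it reports no verdict.
Trained networks look in a picture, given as the dict that the camera call returned (one of the last four; its "shot" number tells which), for a name from the list of things; names that differ only in an ending like _2 or _b are one class to them, and where a whole thing is asked for, a point or a joint stands for the part that bears it (a point fixed in the world has none). Each returns a list of dicts, best first, with "confidence" (0 to 1); they miss things now and then, are a little off and sometimes report something else, mostly with a low value. They report only what shows in the picture. A call takes as long as a camera call.
- cams.find_in(label, picture): "at" ([x, y, z] in m, in world coordinates, good to about 4 mm: the middle of the surface that is visible of it).
The state is a dict: "time": time; "q": joint angles; "qd": joint speeds; "joint_efforts": joint torques, N m; "ee_pos": TCP position; "tcp_rot": TCP orientation; "wrist_force": force on the tool from outside, world axes, zero at the start; "torque": the same for the moment, N m; "opening": finger opening in m.
Only numpy, scipy, OpenCV 4.12 (cv2) and the standard library are available. Lean on these libraries where they do the work, as an engineer would, in place of code of your own. Each camera call takes 0.05 s, during which the arm holds its last target.

## Task

Keeping it upright, put the loose olive tub into the empty place of the cardboard display tray, flat on the tray's floor with its pull tab pointing the same way as on the tub already there, and let go of it. Then draw the hand scanner up out of its stand, tip its nose down at a slant of about 45 degrees or steeper, and aim its window at the middle of the bar-code label on the lid of the tub you put in, from about 12 cm away. Finish while still holding the scanner there, still and raised, with nothing but the gripper touching it, and leave the two tins and the jar where they are.

Things in the scene. Friction and masses are not known exactly. Their poses are not given: they have to be found in the camera images.
- tub_center (a point): centre of the loose olive tub, half-way up. The tub is a clear plastic box with straight sides full of green olives, 90 mm long (x) by 60 mm wide (y) by 48 mm high (z up), about 0.25 kg, with a clear lid. A grey pull tab sticks out 14 mm from the middle of its +x end, 24 mm wide and 4 mm thick, flush with the lid. At the start it stands on the table to one side of the tray, at any yaw
- tub_label (a point): middle of the bar-code label of the loose tub: on top of its lid, 24 mm above tub_center; the label is white with black bars, 46 x 34 mm. Axes as the tub's
- tub_tab (a point): pull tab of the loose tub: 55 mm from tub_center along the tub's +x, 22 mm above tub_center
- tub: the loose olive tub as a body; origin at the centre of its underside, axes as tub_center
- seated_tub: an identical tub already in the tray, fixed; origin at the centre of its underside, +x towards its pull tab, z up
- place (a point): the empty place of the tray: centre of its floor, 4 mm above the table, covered by a white paper liner 100 x 70 mm. z up; its +x is the way the tab must point (the same way as on the seated tub). It may be at either end of the tray. The pocket is 111 mm (x) by 78 mm (y) inside, so the tub has about 9 mm of play each way; the walls' tops are 12 mm above this floor
- tray: cardboard display tray, fixed to the table, 234 mm (x) by 86 mm (y), walls 4 mm thick and 16 mm high, one cross wall in the middle dividing it into two pockets in a row along x, whose centres lie 58 mm to either side of the origin; origin at the centre of its underside
- stand: grey scanner stand, fixed to the table to the other side of the tray: a foot plate 110 x 100 x 12 mm with an upright open-topped socket, 46 x 48 mm outside, 36 x 38 mm inside, its mouth 62 mm and its floor 17 mm above the table. Origin at the centre of its underside, z up
- scanner_head (a point): centre of the hand scanner's grey head, 78 mm long (x) by 40 mm wide (y) by 36 mm high (z). Its nose with the dark window is the head's -x end; z points from handle to head (up in the stand). In the stand the nose points roughly towards the robot, the head's centre is 125 mm and its underside 107 mm above the table
- scanner_window (a point): middle of the scanner's window, on the nose: 39 mm from scanner_head along the scanner's -x. The scanner looks out along its own -x; axes as scanner_head
- scanner_foot (a point): lower end of the scanner's handle, 108 mm below scanner_head along the scanner's -z and 8 mm along its +x; 45 mm of the handle is inside the socket
- scanner: the hand scanner as a body, about 0.2 kg: the grey head on a black handle, 28 (x) x 30 (y) x 90 mm, which stands loosely in the stand's socket (4 mm of play each way). Origin at scanner_foot, axes as scanner_head
- tin_tall: bystander: upright tin 74 mm wide, 110 mm high; origin at the centre of its underside
- jar: bystander: jar with a steel lid, 70 mm wide, 100 mm high; origin at the centre of its underside
- tin_flat: bystander: flat tin 84 mm wide, 35 mm high; origin at the centre of its underside

How it is judged (in metres and radians):
On the way, in this order (a step that is already met when the one before it is completed fails the run):
1. the loose tub stands flat in the tray's empty place, tab the same way as the other's, let go and at rest (x of tub_center in the frame of place between -0.013 and 0.013 m and y of tub_center in the frame of place between -0.013 and 0.013 m and z of tub_center in the frame of place between 0.018 and 0.03 m and x of tub_tab in the frame of place above 0.035 m and angle between the x axis of tub_center and the x axis of place, either way round below 0.26 rad and angle between tub_center's own z axis and vertical below 0.12 rad and linear speed of tub below 0.03 m/s and contact force between tub and the fingers below 0.05 N), for 0.2 s.
2. the scanner is held, its handle drawn wholly out of the socket (z of scanner_foot in the frame of stand above 0.066 m and contact force between scanner and stand below 0.05 N and contact force between scanner and the fingers above 1 N), for 0.1 s.
At the end, for the whole second after the job is handed in: Tub flat in the empty place (13 mm, 15 degrees), tab as the other's, at rest, released. Scanner gripped, still, touching nothing else, handle end 30 mm up or more, nose 30 degrees or more below level, sight line within 25 mm of the label's middle, window 50 to 200 mm from it (all of step 1 and x of tub_label in the frame of scanner_window between -0.2 and -0.05 m and y of tub_label in the frame of scanner_window between -0.025 and 0.025 m and z of tub_label in the frame of scanner_window between -0.025 and 0.025 m and angle between scanner_window's own x axis and vertical below 1.05 rad and contact force between scanner and the fingers above 1 N and height (world z) of scanner_foot above 0.03 m and linear speed of scanner below 0.03 m/s and contact force between scanner and stand below 0.05 N and contact force between scanner and tub below 0.05 N and contact force between scanner and tray below 0.05 N and contact force between scanner and seated_tub below 0.05 N and contact force between scanner and tin_tall below 0.05 N and contact force between scanner and jar below 0.05 N and contact force between scanner and tin_flat below 0.05 N); the arm keeps its last pose, push and grip.
It fails at once if a tin or the jar is moved more than 30 mm or tipped (distance of any of tin_tall, jar, tin_flat from where it was at the start of the episode above 0.03 m or angle between any of tin_tall, jar, tin_flat's own z axis and vertical above 0.3 rad).
It fails at once if the tub is tipped (more than 45 degrees) (angle between tub_center's own z axis and vertical above 0.79 rad).
It also fails if it takes over 51 s, if anything falls off the work surface, if the arm or the gripper's body presses on something with over 40 N, if the wrist force passes 120 N, or if a joint passes its speed limit or range.

## Working session

There is one attempt and no reset: what is moved stays moved. The work goes in short steps, Python scripts to look and compute and a tool call to move; the robot and the scene stay as the last step left them, time stands still between calls to the robot, and variables do not carry over. Pictures are saved under pics/ and viewed, and the job is handed in when it is done.

Besides the shell and the picture viewer there is one more tool, called after ">>>" in YAML: its name, and indented under it one key for each argument. apply_moves: Moves the arm, as the interface text tells. Its arguments: {"type":"object","properties":{"rows":{"type":"array"},"newtons":{"type":"number"}},"required":["rows"]}

```bash
mkdir -p pics; ls; python3 - <<'E'
from workcell import get_obs, cams, bot
import cv2,numpy as np,pickle
print(get_obs())
for n in ["side","top"]:
    c=cams.camera(n); cv2.imwrite(f"pics/{n}0.png",cv2.cvtColor(c["pixels"],cv2.COLOR_RGB2BGR))
    pickle.dump(c,open(f"{n}0.pkl","wb"))
    print(n,c["fx"],c["fy"],c["cx"],c["cy"],c["eye"],c["attitude"],[k for k in c])
    for l in ["tub","tub_label","tub_tab","seated_tub","place","tray","stand","scanner_head","scanner_window","scanner","tin_tall","jar","tin_flat"]:
        try:
            print(l,[(np.round(d["at"],3).tolist(),round(d["confidence"],2)) for d in cams.find_in(l,c)][:3])
        except Exception as e: print(l,e)
E
```

```text
pics
{'time': 0.0, 'q': array([ 7.27644841e+01,  5.00996559e+00,  1.00328396e+01,  9.51000173e+01,
       -2.03657537e-04,  9.00000799e+01]), 'qd': array([ 0.07799389,  0.02367694,  0.11124038,  0.04929725, -0.00285501,
       -0.02344137]), 'joint_efforts': array([-8.78273931e-04, -5.20383525e+01,  4.64808226e+01,  1.61373796e-02,
       -2.26030795e-05,  1.75289586e-05]), 'ee_pos': array([0.16289373, 0.52506879, 0.2305795 ]), 'tcp_rot': array([ -89.84866017,   89.92285649, -107.0842558 ]), 'wrist_force': array([-0.3964042 ,  0.11809353, -0.6943761 ]), 'torque': array([ 0.02487497, -0.00774174, -0.00378244]), 'opening': 0.08512893442719352}
side 409.1276897494674 409.1276897494674 279.12177547750815 208.31235710258983 [ 0.54671357 -0.69830845  0.7305324 ] [47.68123714  1.33572532 -2.89224025] ['pixels', 'range_z', 'fx', 'fy', 'cx', 'cy', 'eye', 'attitude', 'shot']
tub [([0.435, 0.258, 0.044], 0.67)]
tub_label [([0.436, 0.257, 0.049], 0.96)]
tub_tab [([0.435, 0.257, 0.044], 0.9)]
seated_tub [([0.507, 0.007, 0.052], 0.87)]
place [([0.477, -0.086, 0.009], 0.87)]
tray [([0.488, -0.036, 
[... 543 characters left out ...]
 'fx', 'fy', 'cx', 'cy', 'eye', 'attitude', 'shot']
tub [([0.434, 0.27, 0.049], 0.73)]
tub_label [([0.438, 0.276, 0.047], 0.67)]
tub_tab [([0.435, 0.276, 0.045], 0.88)]
seated_tub [([0.507, 0.029, 0.053], 0.64)]
place [([0.48, -0.083, 0.004], 0.95)]
tray [([0.485, -0.018, 0.006], 0.86)]
stand [([0.506, -0.268, 0.012], 0.91), ([0.508, 0.03, 0.054], 0.63), ([0.48, -0.085, 0.004], 0.26)]
scanner_head [([0.495, -0.284, 0.144], 0.83)]
scanner_window [([0.489, -0.288, 0.144], 0.95), ([0.643, 0.352, 0.109], 0.26)]
scanner [([0.495, -0.283, 0.143], 0.95), ([0.503, -0.266, 0.01], 0.59)]
tin_tall [([0.645, 0.349, 0.111], 0.8)]
jar [([0.645, -0.359, 0.103], 0.86)]
tin_flat [([0.726, 0.047, 0.04], 0.7)]
```

View pics/side0.png

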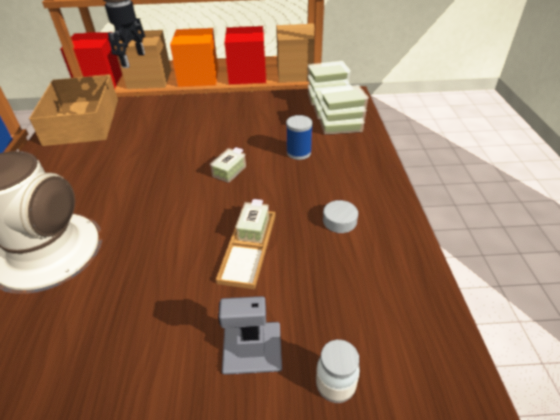

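View pics/top0.png

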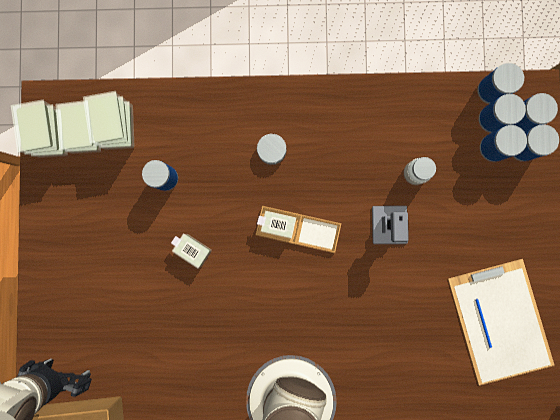

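```bash
cat > h.py <<'E'
import numpy as np,cv2,pickle
from scipy.spatial.transform import Rotation as R
def cloud(c):
    z=c["range_z"]; v,u=np.mgrid[0:z.shape[0],0:z.shape[1]]
    p=np.stack([(u-c["cx"])/c["fx"]*z,-(v-c["cy"])/c["fy"]*z,-z],-1)
    W=p@R.from_euler('xyz',c["attitude"],degrees=True).as_matrix().T+np.array(c["eye"])
    W[z<=0]=np.nan
    return W
def rect(pts):
    r=cv2.minAreaRect(pts[:,:2].astype(np.float32)*1000); return r
E
python3 - <<'E'
from h import *
for n in ["side","top"]:
    c=pickle.load(open(n+"0.pkl","rb")); W=cloud(c); print(n,(c["range_z"]<=0).sum())
    def box(x0,x1,y0,y1,z0,z1):
        with np.errstate(invalid='ignore'):
            m=(W[...,0]>x0)&(W[...,0]<x1)&(W[...,1]>y0)&(W[...,1]<y1)&(W[...,2]>z0)&(W[...,2]<z1)
        return m
    t=W[box(.3,.65,-.2,.2,-.02,.005)]; print("table z",np.percentile(t[:,2],[5,50,95]))
    for nm,b in dict(tub=(.35,.52,.18,.36,.035,.07),seated=(.4,.6,-.04,.12,.035,.07),tray=(.38,.6,-.2,.15,.008,.025),scan=(.4,.6,-.4,-.2,.10,.2),tall=(.58,.72,.27,.42,.09,.14),jar=(.58,.72,-.45,-.3,.08,.13),flat=(.66,.8,-.03,.11,.025,.05),foot=(.4,.6,-.4,-.2,.006,.02)).items():
        m=box(*b); p=W[m]
        if len(p)<5: print(nm,len(p)); continue
        v,u=np.where(m)
        print(nm,len(p),"med",np.median(p,0).round(4),"rect",[np.round(a,1) for a in rect(p)],"px",u.min(),u.max(),v.min(),v.max())
c=pickle.load(open("top0.pkl","rb"));im=cv2.cvtColor(c["pixels"],cv2.COLOR_RGB2BGR)
a=cv2.resize(im[195:275,160:240],(400,400),interpolation=2);b=cv2.resize(im[195:275,250:350],(400,320),interpolation=2);d=cv2.resize(im[190:260,355:425],(400,400),interpolation=2)
o=np.zeros((400,800,3),np.uint8);o[:,:400]=a;o[:320,400:]=b;cv2.imwrite("pics/z0.png",o)
c=pickle.load(open("side0.pkl","rb"));im=cv2.cvtColor(c["pixels"],cv2.COLOR_RGB2BGR)
cv2.imwrite("pics/z1.png",np.hstack([d,cv2.resize(im[280:380,200:300],(400,400),interpolation=2)]))
E
```

```text
side 903
table z [-0.00306508 -0.00080878  0.00300799]
tub 521 med [0.4336 0.2695 0.0465] rect [array([435.4, 281.1]), array([108. ,  64.4]), np.float64(55.5)] px 210 245 148 172
seated 811 med [0.5041 0.0195 0.0509] rect [array([504.4,  34.1]), array([107.8,  60.9]), np.float64(76.8)] px 236 268 200 234
tray 699 med [ 0.4915 -0.0346  0.0143] rect [array([489., -30.]), array([236.3,  87. ]), np.float64(76.5)] px 217 274 212 286
scan 1350 med [ 0.4904 -0.3051  0.1411] rect [array([ 489.2, -294.1]), array([41.2, 80. ]), np.float64(88.6)] px 218 265 297 327
tall 387 med [0.6435 0.3434 0.1075] rect [array([643.9, 355.6]), array([74.4, 70.8]), np.float64(85.8)] px 287 311 116 133
jar 1174 med [ 0.6468 -0.3756  0.0988] rect [array([ 647.9, -372. ]), array([60.7, 60.3]), np.float64(52.7)] px 321 358 340 379
flat 687 med [0.7208 0.0386 0.0334] rect [array([721.6,  42.5]), array([84. , 83.6]), np.float64(5.8)] px 324 357 201 225
foot 1932 med [ 0.5056 -0.3143  0.0111] rect [array([ 498.2, -293.4]), array([101.7, 110.1]), np.float64(89.8)] px 222 281 322 373
top 978
table z [-0.00493018 -0.000
[... 327 characters left out ...]
, -43.4]), array([308.2, 194.6]), np.float64(89.8)] px 250 357 195 263
scan 511 med [ 0.4911 -0.2894  0.1417] rect [array([ 492.1, -292.5]), array([76.7, 41.2]), np.float64(0.8)] px 390 408 212 241
tall 627 med [0.6459 0.3559 0.1095] rect [array([645.8, 357.8]), array([74. , 72.8]), np.float64(89.7)] px 142 170 160 187
jar 426 med [ 0.6495 -0.3692  0.0994] rect [array([ 650.5, -370.3]), array([59. , 59.8]), np.float64(48.8)] px 412 435 157 179
flat 679 med [0.7235 0.045  0.0347] rect [array([724.1,  45.3]), array([80.8, 82.6]), np.float64(89.0)] px 257 285 134 162
foot 704 med [ 0.5103 -0.2694  0.0115] rect [array([ 504. , -302.6]), array([195.2, 190.9]), np.float64(85.8)] px 358 427 191 258
```

View pics/z0.png

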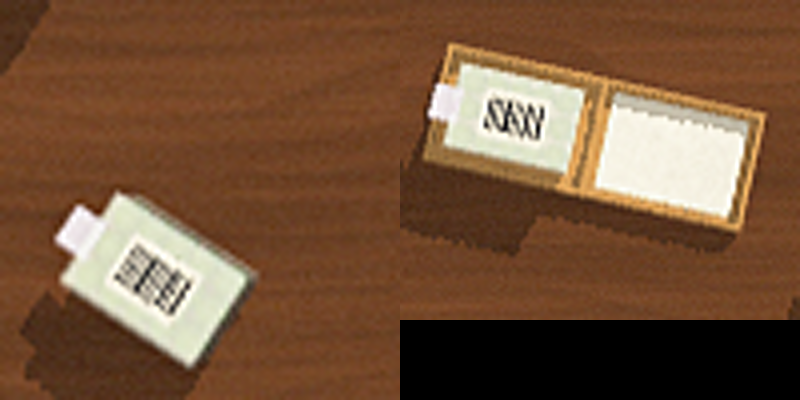

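View pics/z1.png

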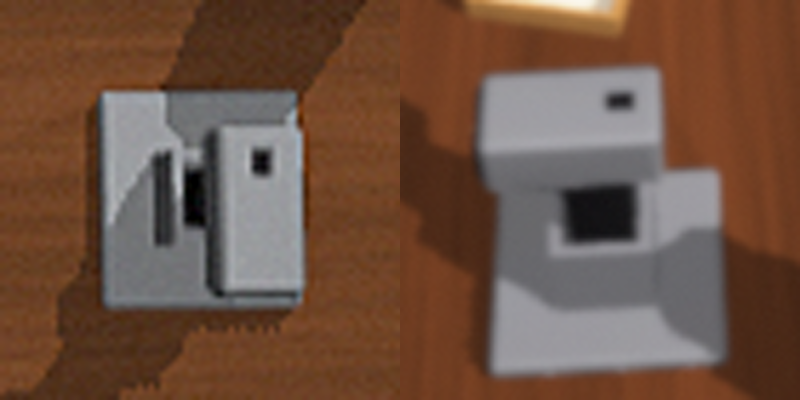

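```bash
cat >> h.py <<'E'
def down(theta,tilt=0):
    t=np.radians(theta); y=np.array([np.cos(t),np.sin(t),0]); x=np.array([0,0,-1.]); return np.stack([x,y,np.cross(x,y)],1)
def cur():
    from workcell import get_obs
    o=get_obs(); return o,np.array(o["ee_pos"]),R.from_euler('xyz',o["tcp_rot"],degrees=True).as_matrix()
def rel(p,M,nm=""):
    o,p0,M0=cur(); 
    rv=R.from_matrix(M0.T@M).as_rotvec()
    print(nm,"shift",np.round(M0.T@(np.array(p)-p0)*1000,1),"rv",np.round(rv,4),"deg",round(np.degrees(np.linalg.norm(rv)),1))
E
python3 - <<'E'
from h import *
for n in ["side","top"]:
    c=pickle.load(open(n+"0.pkl","rb")); W=cloud(c); px=c["pixels"].astype(int)
    with np.errstate(invalid='ignore'):
        m=(px.min(-1)>150)&(W[...,0]>.4)&(W[...,0]<.56)&(W[...,1]<-.02)&(W[...,1]>-.17)&(W[...,2]<.02)
        p=W[m]; r=rect(p); print(n,"liner",len(p),r,np.median(p,0))
o,p0,M0=cur(); print(p0,"\n",M0.round(3))
u=np.array([np.cos(np.radians(55.8)),np.sin(np.radians(55.8)),0])
for th in (145.8,-34.2): rel([.433,.276,.15],down(th),th)
E
```

```text
side liner 1024 ((472.943115234375, -86.0452651977539), (112.51947784423828, 71.54500579833984), 77.08634948730469) [ 0.47338372 -0.08540869  0.0040948 ]
top liner 838 ((476.882080078125, -85.03291320800781), (99.93579864501953, 70.47615814208984), 76.64300537109375) [ 0.47741202 -0.08541076  0.00464312]
[0.16297419 0.52530452 0.2313126 ] 
 [[ 0.     0.296  0.955]
 [ 0.     0.955 -0.296]
 [-1.     0.     0.   ]]
145.8 shift [  81.3 -158.1  331.8] rv [-1.2747e+00  1.0000e-04 -0.0000e+00] deg 73.0
-34.2 shift [  81.3 -158.1  331.8] rv [ 1.8669e+00 -0.0000e+00 -1.0000e-04] deg 107.0
```

>>> apply_moves:
  rows:
    - [[100, -158, 332, 1.867, 0, 0, 1], [100, -158, 332, 1.867, 0, 0, 1], [100, -158, 332, 1.867, 0, 0, 1], [100, -158, 332, 1.867, 0, 0, 1], [100, -158, 332, 1.867, 0, 0, 1], [100, -158, 332, 1.867, 0, 0, 1], [100, -158, 332, 1.867, 0, 0, 1], [100, -158, 332, 1.867, 0, 0, 1], [100, -158, 332, 1.867, 0, 0, 1], [100, -158, 332, 1.867, 0, 0, 1], [100, -158, 332, 1.867, 0, 0, 1], [100, -158, 332, 1.867, 0, 0, 1], [100, -158, 332, 1.867, 0, 0, 1], [100, -158, 332, 1.867, 0, 0, 1], [100, -158, 332, 1.867, 0, 0, 1], [100, -158, 332, 1.867, 0, 0, 1], [100, -158, 332, 1.867, 0, 0, 1]]

```text
time: 3.1
ee_pos: [0.4332, 0.276, 0.1313]
tcp_rot: [-173.5, 90.0, 62.4]
wrist_force: [-0.6, -0.0, 0.2]
opening: 0.0854
```

```bash
python3 - <<'E'
from h import *
from workcell import cams
o,p0,M0=cur(); print(p0,"\n",M0.round(3),o["q"].round(1),o["time"])
rel([.433,.276,.016],down(-34.2))
for n in ["side","top"]:
    c=cams.camera(n); cv2.imwrite(f"pics/{n}1.png",cv2.cvtColor(c["pixels"],cv2.COLOR_RGB2BGR))
E
```

```text
[0.43324144 0.27604082 0.13132184] 
 [[ 0.     0.828 -0.561]
 [ 0.    -0.561 -0.828]
 [-1.    -0.    -0.   ]] [ 32.5  -0.8  -6.9  83.9   0.  156.6] 3.1
 shift [115.3  -0.2   0.2] rv [ 0.0009 -0.0001  0.    ] deg 0.1
```

View pics/side1.png

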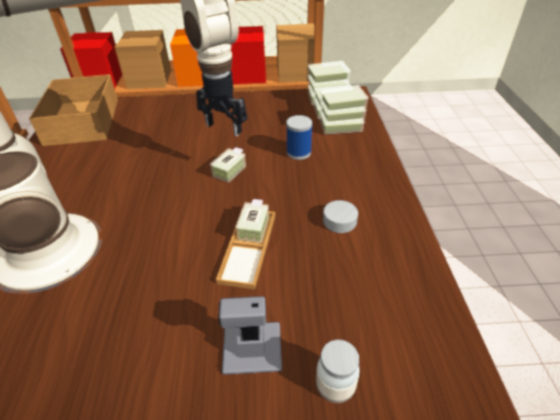

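>>> apply_moves:
  rows:
    - [[40, 0, 0, 0, 0, 0, 1], [75, 0, 0, 0, 0, 0, 1], [100, 0, 0, 0, 0, 0, 1], [115, 0, 0, 0, 0, 0, 1], [115, 0, 0, 0, 0, 0, 1], [115, 0, 0, 0, 0, 0, 0.4], [115, 0, 0, 0, 0, 0, 0.4], [115, 0, 0, 0, 0, 0, 0.4], [115, 0, 0, 0, 0, 0, 0.4], [115, 0, 0, 0, 0, 0, 0.4], [115, 0, 0, 0, 0, 0, 0.4], [115, 0, 0, 0, 0, 0, 0.4]]
  newtons: 40

```text
time: 4.4
ee_pos: [0.4341, 0.2767, 0.0182]
tcp_rot: [161.9, 89.8, 37.7]
wrist_force: [-1.7, -0.2, 6.2]
opening: 0.0592
```

```bash
python3 - <<'E'
from h import *
from workcell import cams
for n in ["side"]:
    c=cams.camera(n); cv2.imwrite(f"pics/{n}2.png",cv2.resize(cv2.cvtColor(c["pixels"],cv2.COLOR_RGB2BGR)[80:220,150:330],(720,560),interpolation=2))
o,p0,M0=cur(); print(p0,o["wrist_force"],o["opening"],o["time"])
E
```

```text
[0.43413938 0.27676013 0.0181697 ] [-0.33146637  0.82388647  6.2338278 ] 0.05948883160345941 4.45
```

View pics/side2.png

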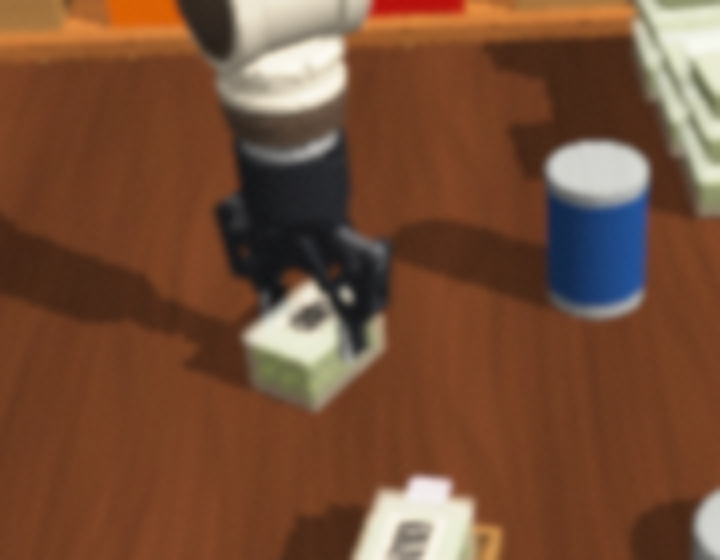

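```bash
python3 - <<'E'
from h import *
rel([.476,-.085,.12],down(-13.3))
o,p0,M0=cur(); print(M0.round(3))
E
```

```text
shift [-102.4  237.9  275.6] rv [-0.3641 -0.0026 -0.0015] deg 20.9
[[ 0.002  0.827 -0.561]
 [ 0.002 -0.562 -0.827]
 [-1.     0.001 -0.003]]
```

>>> apply_moves:
  rows:
    - [[-15, 0, 0, 0, 0, 0, 0.4], [-40, 0, 0, 0, 0, 0, 0.4], [-75, 0, 0, 0, 0, 0, 0.4], [-102, 10, 12, -0.02, 0, 0, 0.4], [-102, 30, 35, -0.05, 0, 0, 0.4], [-102, 55, 64, -0.09, 0, 0, 0.4], [-102, 80, 93, -0.13, 0, 0, 0.4], [-102, 105, 122, -0.17, 0, 0, 0.4], [-102, 130, 151, -0.21, 0, 0, 0.4], [-102, 155, 180, -0.25, 0, 0, 0.4], [-102, 180, 209, -0.29, 0, 0, 0.4], [-102, 205, 238, -0.33, 0, 0, 0.4], [-102, 225, 261, -0.355, 0, 0, 0.4], [-102, 235, 273, -0.364, -0.002, -0.001, 0.4], [-102, 238, 276, -0.364, -0.002, -0.001, 0.4], [-102, 238, 276, -0.364, -0.002, -0.001, 0.4], [-102, 238, 276, -0.364, -0.002, -0.001, 0.4]]

```text
time: 6.15
ee_pos: [0.4758, -0.0848, 0.1197]
tcp_rot: [147.0, 89.9, 43.7]
wrist_force: [0.5, 0.3, -3.1]
opening: 0.0592
```

```bash
python3 - <<'E'
from h import *
from workcell import cams
o,p0,M0=cur(); print(p0,o["wrist_force"],o["opening"],o["time"],o["q"].round(1))
for n in ["side","top"]:
    c=cams.camera(n); cv2.imwrite(f"pics/{n}3.png",cv2.resize(cv2.cvtColor(c["pixels"],cv2.COLOR_RGB2BGR)[160:300,160:340],(720,560),interpolation=2))
    W=cloud(c); pickle.dump(c,open(n+"3.pkl","wb"))
rel([.476,-.085,.022],down(-13.3))
E
```

```text
[ 0.47579364 -0.08481426  0.1197255 ] [ 0.50388225  0.25316113 -3.08337735] 0.05924196506598087 6.15 [-10.1  -4.9 -12.2  82.7   0.   93.2]
 shift [97.7  0.2  0.4] rv [ 0.0009 -0.0007 -0.0006] deg 0.1
```

View pics/side3.png

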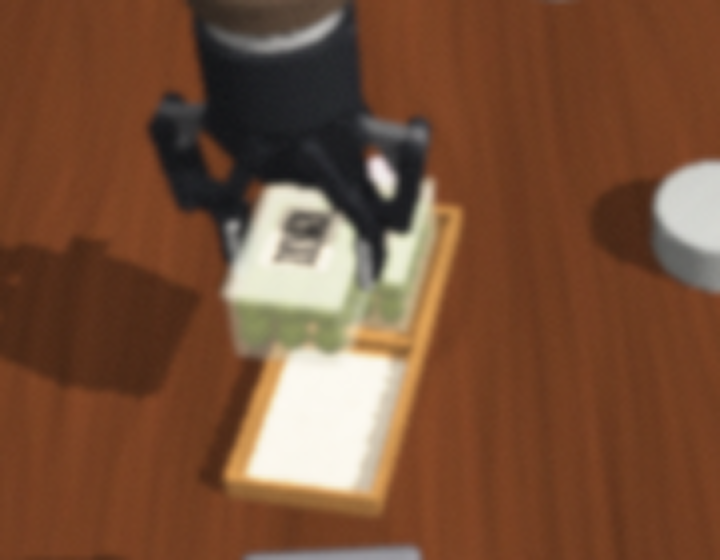

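View pics/top3.png

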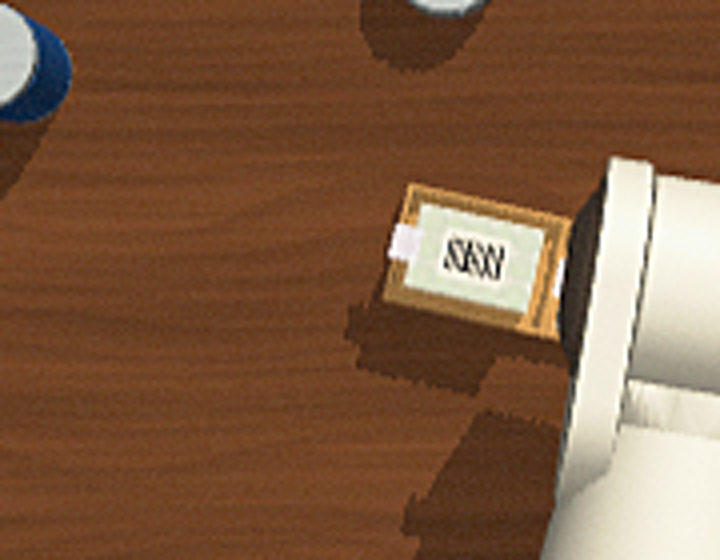

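```bash
python3 - <<'E'
from h import *
c=pickle.load(open("side3.pkl","rb"));W=cloud(c);px=c["pixels"].astype(int)
with np.errstate(invalid='ignore'):
    m=(W[...,2]>.135)&(W[...,2]<.157)&(W[...,0]>.38)&(W[...,0]<.56)&(W[...,1]<.0)&(W[...,1]>-.17)&(px.min(-1)>110)
p=W[m];print(len(p),np.median(p,0));q=p[:,:2]
t=np.radians(76.7);u=np.array([np.cos(t),np.sin(t)]);w=np.array([-u[1],u[0]])
d=q-np.array([.476,-.0855]);print(np.percentile(d@u,[0,1,5,95,99,100])*1000,np.percentile(d@w,[0,1,5,95,99,100])*1000); print(np.percentile(p[:,2],[5,50,95]),rect(p))
E
```

```text
797 [ 0.47017964 -0.10358438  0.14876674]
[-48.1233437  -46.10797868 -45.03167553  26.93106409  32.9991866
  35.98632029] [-42.30764511 -41.20853821 -29.03332462  29.32323923  34.02422607
  37.49379264]
[0.14127094 0.14876674 0.15063294] ((475.8338928222656, -94.96859741210938), (83.46797180175781, 77.11247253417969), 66.43095397949219)
```

>>> apply_moves:
  rows:
    - [[25, 0, 0, 0, 0, 0, 0.4], [50, 0, 0, 0, 0, 0, 0.4], [70, 0, 0, 0, 0, 0, 0.4], [85, 0, 0, 0, 0, 0, 0.4], [93, 0, 0, 0, 0, 0, 0.4], [97, 0, 0, 0, 0, 0, 0.4], [98, 0, 0, 0, 0, 0, 0.4], [98, 0, 0, 0, 0, 0, 0.4], [98, 0, 0, 0, 0, 0, 0.7], [98, 0, 0, 0, 0, 0, 0.85], [98, 0, 0, 0, 0, 0, 1], [98, 0, 0, 0, 0, 0, 1], [98, 0, 0, 0, 0, 0, 1]]

```text
time: 7.55
ee_pos: [0.4761, -0.0846, 0.0219]
tcp_rot: [123.0, 89.9, 19.7]
wrist_force: [-0.4, -0.0, 0.1]
opening: 0.0858
```

```bash
python3 - <<'E'
from h import *
rel([.493,-.293,.22],down(-90))
E
```

```text
shift [-198.1   64.5  198.8] rv [ 1.3395e+00 -1.3000e-03 -4.0000e-04] deg 76.8
```

>>> apply_moves:
  rows:
    - [[-30, 0, 0, 0, 0, 0, 1], [-70, 0, 0, 0, 0, 0, 1], [-115, 0, 0, 0, 0, 0, 1], [-160, 0, 0, 0.1, 0, 0, 1], [-198, 20, 50, 0.25, 0, 0, 1], [-198, 30, 90, 0.4, 0, 0, 1], [-198, 45, 135, 0.55, 0, 0, 1], [-198, 58, 175, 0.7, 0, 0, 1], [-198, 64, 199, 0.85, 0, 0, 1], [-198, 64, 199, 1.0, 0, 0, 1], [-198, 64, 199, 1.15, 0, 0, 1], [-198, 64, 199, 1.3, 0, 0, 1], [-198, 64, 199, 1.34, 0, 0, 1], [-198, 64, 199, 1.34, 0, 0, 1], [-198, 64, 199, 1.34, 0, 0, 1]]

```text
time: 9.05
ee_pos: [0.4925, -0.2931, 0.2199]
tcp_rot: [-158.7, 89.9, 21.3]
wrist_force: [-0.1, 0.3, 0.7]
opening: 0.0855
```

```bash
python3 - <<'E'
from h import *
from workcell import cams
o,p0,M0=cur(); print(p0,o["wrist_force"],o["opening"],o["time"],o["q"].round(1)); print(M0.round(3))
for n in ["side","top"]:
    c=cams.camera(n); cv2.imwrite(f"pics/{n}4.png",cv2.cvtColor(c["pixels"],cv2.COLOR_RGB2BGR))
    W=cloud(c); pickle.dump(c,open(n+"4.pkl","wb"))
    with np.errstate(invalid='ignore'):
      m=(W[...,2]>.042)&(W[...,2]<.065)&(W[...,0]>.38)&(W[...,0]<.56)&(W[...,1]<-.025)&(W[...,1]>-.17)
      p=W[m]; print(len(p),np.median(p,0))
      if len(p)>5: print(rect(p))
      m=(W[...,2]>.10)&(W[...,2]<.16)&(W[...,0]>.4)&(W[...,0]<.6)&(W[...,1]<-.2)&(W[...,1]>-.36)
      p=W[m]; print("scan",len(p),np.median(p,0))
      if len(p)>5: print(rect(p))
E
```

```text
[ 0.49250566 -0.29306573  0.2198593 ] [-0.09392292  0.33224261  0.69905308] 0.08554681365283404 9.05 [-3.080e+01  7.900e+00  1.200e+01  9.410e+01  1.000e-01  1.492e+02]
[[ 0.001  0.001 -1.   ]
 [ 0.    -1.    -0.001]
 [-1.    -0.    -0.001]]
325 [ 0.49480162 -0.08297634  0.05105348]
((489.6053466796875, -83.21941375732422), (94.21298217773438, 65.66192626953125), 55.422786712646484)
scan 1329 [ 0.49084761 -0.3055263   0.14112419]
((489.2496337890625, -294.60296630859375), (40.386512756347656, 79.94062042236328), 88.64434814453125)
733 [ 0.47840697 -0.08382054  0.05166903]
((479.0068359375, -79.1915512084961), (103.77438354492188, 59.802879333496094), 76.99250030517578)
scan 292 [ 0.47490848 -0.28706962  0.14162557]
((492.1542053222656, -292.7086181640625), (76.68244934082031, 40.939796447753906), 0.5412996411323547)
```

View pics/side4.png

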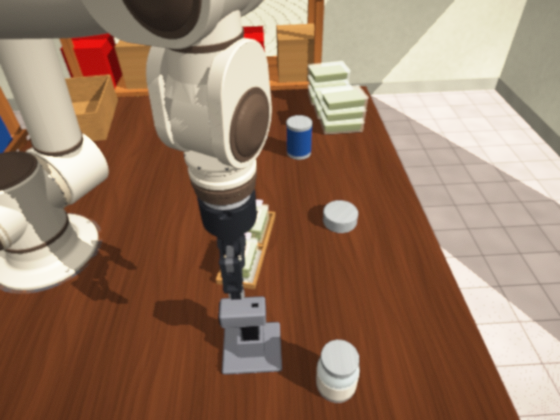

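View pics/top4.png

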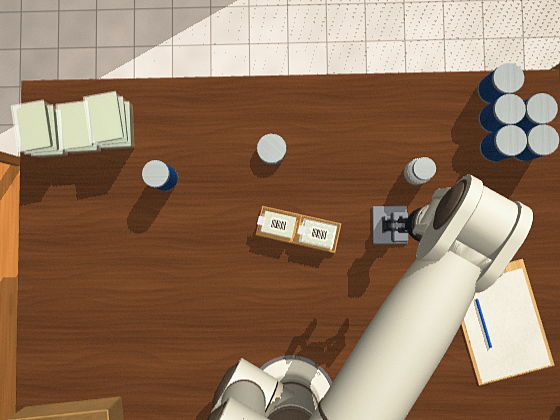

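>>> apply_moves:
  rows:
    - [[35, 0, 0, 0, 0, 0, 1], [70, 0, 0, 0, 0, 0, 1], [95, 0, 0, 0, 0, 0, 1], [110, 0, 0, 0, 0, 0, 1], [114, 0, 0, 0, 0, 0, 1], [114, 0, 0, 0, 0, 0, 0.2], [114, 0, 0, 0, 0, 0, 0.2], [114, 0, 0, 0, 0, 0, 0.2], [114, 0, 0, 0, 0, 0, 0.2], [114, 0, 0, 0, 0, 0, 0.2], [114, 0, 0, 0, 0, 0, 0.2], [114, 0, 0, 0, 0, 0, 0.2], [114, 0, 0, 0, 0, 0, 0.2], [114, 0, 0, 0, 0, 0, 0.2], [114, 0, 0, 0, 0, 0, 0.2]]
  newtons: 80

```text
time: 10.65
ee_pos: [0.4934, -0.2932, 0.1075]
tcp_rot: [170.4, 89.8, -9.6]
wrist_force: [0.2, 0.6, 5.7]
opening: 0.039
```

```bash
python3 - <<'E'
from h import *
from workcell import cams
o,p0,M0=cur(); print(p0,o["wrist_force"],o["opening"],o["time"],o["q"].round(1)); print(M0.round(3))
c=cams.camera("side"); cv2.imwrite(f"pics/side5.png",cv2.resize(cv2.cvtColor(c["pixels"],cv2.COLOR_RGB2BGR)[240:380,150:330],(720,560),interpolation=2))
E
```

```text
[ 0.49335202 -0.29322917  0.10747836] [0.19334477 0.6069283  5.66841539] 0.038988304893540306 10.65 [-3.080e+01  7.400e+00 -1.000e+00  8.140e+01  1.000e-01  1.492e+02]
[[ 0.004  0.001 -1.   ]
 [-0.001 -1.    -0.001]
 [-1.     0.001 -0.004]]
```

View pics/side5.png

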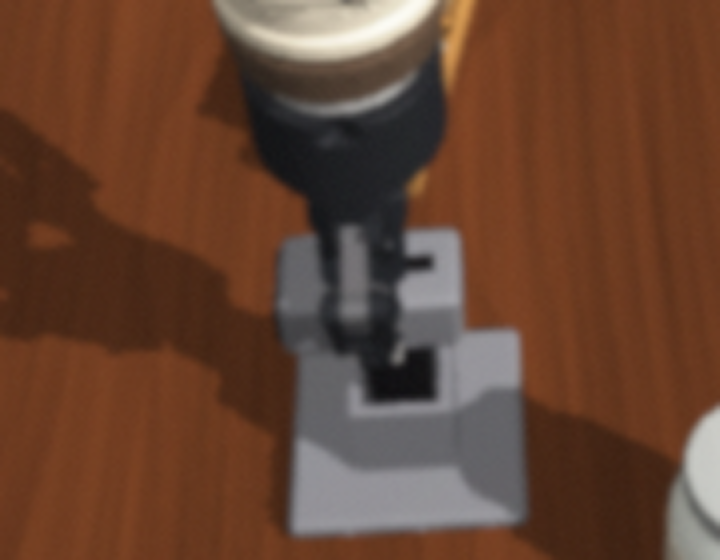

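>>> apply_moves:
  rows:
    - [[-12, 0, 0, 0, 0, 0, 0.2], [-30, 0, 0, 0, 0, 0, 0.2], [-55, 0, 0, 0, 0, 0, 0.2], [-80, 0, 0, 0, 0, 0, 0.2], [-105, 0, 0, 0, 0, 0, 0.2], [-120, 0, 0, 0, 0, 0, 0.2], [-130, 0, 0, 0, 0, 0, 0.2], [-130, 0, 0, 0, 0, 0, 0.2], [-130, 0, 0, 0, 0, 0, 0.2], [-130, 0, 0, 0, 0, 0, 0.2]]

```text
time: 11.7
ee_pos: [0.4926, -0.293, 0.2363]
tcp_rot: [-172.9, 89.9, 7.1]
wrist_force: [-0.4, -0.6, -1.8]
opening: 0.0389
```

```bash
cat >> h.py <<'E'
def goal(lab,psi,tilt,dist,hoff,Rsc=None):
    # hoff: head centre in tool (m). Rsc: scanner axes in tool
    a,t=np.radians(psi),np.radians(tilt)
    xs=np.array([np.cos(t)*np.cos(a),np.cos(t)*np.sin(a),np.sin(t)]); ys=np.array([-np.sin(a),np.cos(a),0]); zs=np.cross(xs,ys)
    S=np.stack([xs,ys,zs],1)
    if Rsc is None: Rsc=np.array([[0,0,-1],[0,-1,0],[-1,0,0.]])
    M=S@Rsc.T
    head=np.array(lab)+(dist+.039)*xs
    return head-M@np.array(hoff),M,head,head-.108*zs+.008*xs
E
python3 - <<'E'
from h import *
from workcell import cams
o,p0,M0=cur(); print(p0,o["wrist_force"],o["opening"],o["time"],o["q"].round(1)); print(M0.round(3))
for n in ["side"]:
    c=cams.camera(n); cv2.imwrite("pics/side6.png",cv2.resize(cv2.cvtColor(c["pixels"],cv2.COLOR_RGB2BGR)[200:380,150:330],(600,600),interpolation=2))
    pickle.dump(c,open("side6.pkl","wb"))
for psi in (0,12,20):
    p,M,h,f=goal([.4765,-.086,.052],psi,50,.12,[-.0175,0,.0029]); print(psi,p,h,f); rel(p,M)
E
```

```text
[ 0.49261667 -0.29299968  0.23634975] [-0.40889831 -0.61978825 -1.75857881] 0.038948099183079773 11.7 [-3.080e+01  8.200e+00  1.420e+01  9.590e+01  1.000e-01  1.492e+02]
[[ 0.002  0.001 -1.   ]
 [ 0.    -1.    -0.001]
 [-1.    -0.    -0.002]]
0 [ 0.59397309 -0.086       0.16477381] [ 0.57870323 -0.086       0.17380107] [ 0.66657833 -0.086       0.11050836]
 shift [  71.9 -206.8 -101.4] rv [8.000e-04 8.706e-01 7.000e-04] deg 49.9
12 [ 0.59140602 -0.06157597  0.16477381] [ 0.57646984 -0.06475075  0.17380107] [ 0.66242466 -0.04648049  0.11050836]
 shift [  71.9 -231.3  -98.9] rv [-0.195   0.8674 -0.0908] deg 51.2
20 [ 0.5868886  -0.04582184  0.16477381] [ 0.57253962 -0.05104444  0.17380107] [ 0.6551152  -0.02098938  0.11050836]
 shift [  71.9 -247.   -94.4] rv [-0.3255  0.8615 -0.1519] deg 53.5
```

View pics/side6.png

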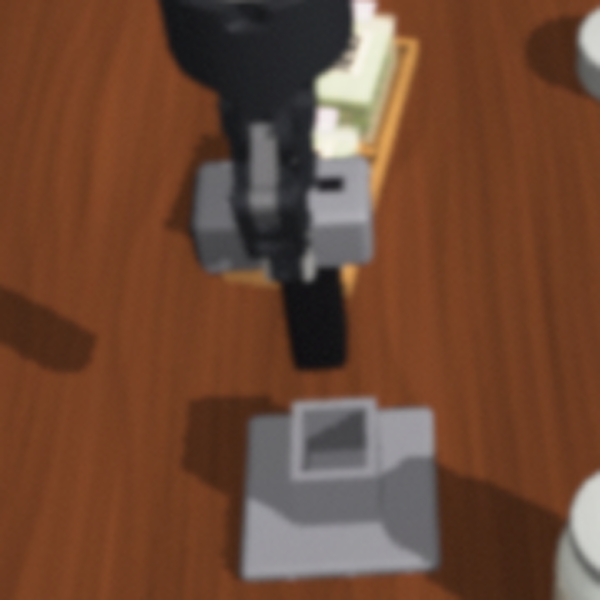

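```bash
python3 - <<'E'
from h import *
c=pickle.load(open("side6.pkl","rb"));W=cloud(c);px=c["pixels"].astype(int)
with np.errstate(invalid='ignore'):
    b=(W[...,0]>.42)&(W[...,0]<.58)&(W[...,1]<-.25)&(W[...,1]>-.33)
    mh=b&(W[...,2]>.225)&(W[...,2]<.29)&(px.mean(-1)>70)
    mb=b&(W[...,2]>.12)&(W[...,2]<.225)
for nm,m in (("head",mh),("handle",mb)):
    p=W[m];print(nm,len(p),np.median(p,0),np.percentile(p,[2,98],axis=0).round(4).tolist())
# -y face of the head: y near -.313 ; top : z near .272
p=W[mh]; f=p[(p[:,1]<-.308)];t=p[(p[:,2]>.265)]
for nm,q in(("face",f),("top",t)):
    A=np.c_[q[:,0],q[:,1],np.ones(len(q))]
    print(nm,len(q),np.percentile(q,[2,50,98],axis=0).round(4).tolist())
A=np.c_[t[:,0],t[:,1],np.ones(len(t))];print("top slope",np.linalg.lstsq(A,t[:,2],rcond=None)[0])
q=f[f[:,2]<.262];A=np.c_[q[:,0],q[:,2],np.ones(len(q))];print("face slope y(x,z)",np.linalg.lstsq(A,q[:,1],rcond=None)[0])
h=W[mb]; 
# handle centre x per z
for z in np.arange(.13,.22,.015):
    s=h[(abs(h[:,2]-z)<.0075)]; 
    if len(s)>4: print(round(z,3),len(s),np.percentile(s[:,0],[3,50,97]).round(4),np.median(s[:,1]).round(4))
E
```

```text
head 979 [ 0.50595303 -0.31088518  0.26909273] [[0.4532, -0.3204, 0.2392], [0.528, -0.2777, 0.2729]]
handle 497 [ 0.49928587 -0.30773379  0.18735167] [[0.4846, -0.3094, 0.1513], [0.5117, -0.2923, 0.2215]]
face 554 [[0.4545, -0.3224, 0.2383], [0.5045, -0.3134, 0.257], [0.5276, -0.3088, 0.2724]]
top 587 [[0.4525, -0.3145, 0.2661], [0.5072, -0.3002, 0.271], [0.5277, -0.2768, 0.2734]]
top slope [0.00261631 0.01083762 0.27268018]
face slope y(x,z) [ 0.00551125 -0.02112105 -0.31167559]
0.145 19 [0.4856 0.4964 0.5104] -0.3071
0.16 95 [0.4854 0.4998 0.5117] -0.3075
0.175 105 [0.485  0.5001 0.5116] -0.3076
0.19 98 [0.485  0.4978 0.5107] -0.3079
0.205 105 [0.4855 0.4994 0.5117] -0.3079
```

>>> apply_moves:
  rows:
    - [[0, -10, -4, -0.01, 0.03, -0.005, 0.2], [0, -30, -13, -0.025, 0.1, -0.012, 0.2], [0, -55, -24, -0.045, 0.2, -0.021, 0.2], [0, -80, -34, -0.067, 0.3, -0.031, 0.2], [0, -105, -45, -0.09, 0.4, -0.042, 0.2], [0, -130, -56, -0.11, 0.5, -0.052, 0.2], [0, -155, -66, -0.135, 0.6, -0.063, 0.2], [0, -180, -77, -0.157, 0.7, -0.073, 0.2], [0, -205, -88, -0.18, 0.8, -0.084, 0.2], [5, -222, -95, -0.195, 0.85, -0.09, 0.2], [20, -231, -99, -0.195, 0.867, -0.091, 0.2], [35, -231, -99, -0.195, 0.867, -0.091, 0.2], [45, -231, -99, -0.195, 0.867, -0.091, 0.2], [50, -231, -99, -0.195, 0.867, -0.091, 0.2], [50, -231, -99, -0.195, 0.867, -0.091, 0.2], [50, -231, -99, -0.195, 0.867, -0.091, 0.2]]

```text
time: 13.35
ee_pos: [0.5918, -0.0624, 0.1873]
tcp_rot: [180.0, 40.0, 12.0]
wrist_force: [-0.4, -0.6, -2.2]
opening: 0.0389
```

```bash
python3 - <<'E'
from h import *
from workcell import cams
o,p0,M0=cur(); print(p0,o["wrist_force"],o["opening"],o["time"],o["q"].round(1)); print(M0.round(3))
for n in ["side","top"]:
    c=cams.camera(n); cv2.imwrite(f"pics/{n}7.png",cv2.resize(cv2.cvtColor(c["pixels"],cv2.COLOR_RGB2BGR)[120:300,190:370],(600,600),interpolation=2))
    pickle.dump(c,open(n+"7.pkl","wb"))
p,M,h,f=goal([.4765,-.086,.052],12,50,.12,[-.0175,0,.002]); print(p,h,f); rel(p,M)
E
```

```text
[ 0.59177866 -0.06240771  0.18729647] [-0.35843261 -0.56733988 -2.15698575] 0.0389221349616921 13.35 [-15.9 -33.2 -41.8  34.9  21.  161.2]
[[ 0.749  0.207 -0.629]
 [ 0.159 -0.978 -0.133]
 [-0.643  0.    -0.766]]
[ 0.59084016 -0.06169625  0.16408437] [ 0.57646984 -0.06475075  0.17380107] [ 0.66242466 -0.04648049  0.11050836]
 shift [14.5 -0.8 18.6] rv [-0.     -0.0005 -0.0005] deg 0.0
```

View pics/side7.png

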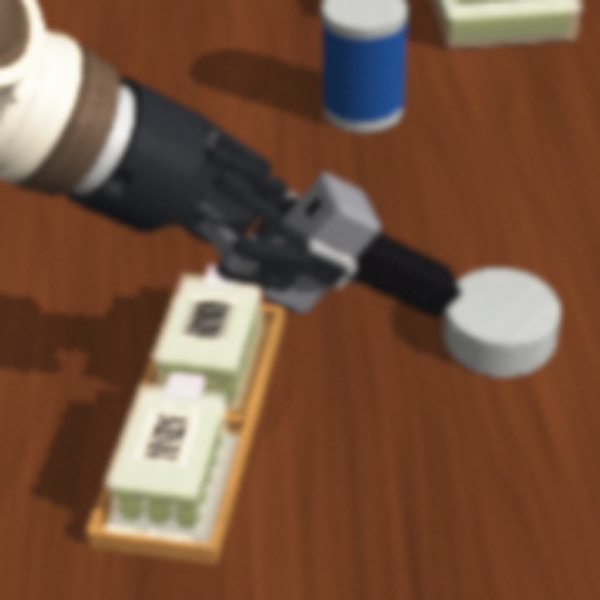

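View pics/top7.png

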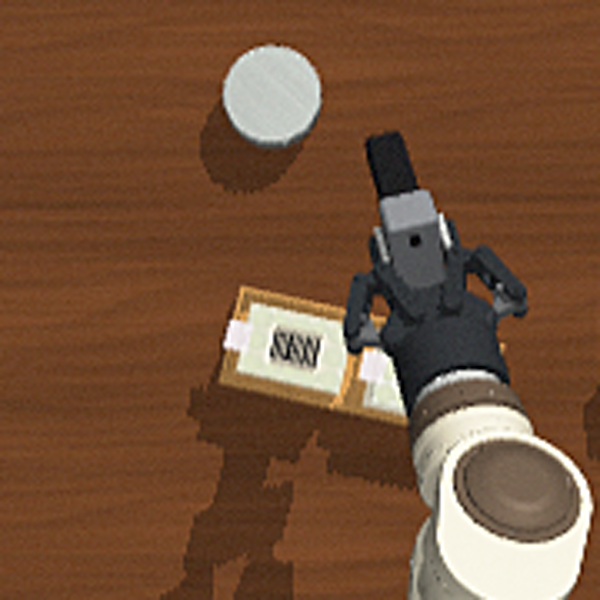

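>>> apply_moves:
  rows:
    - [[5, 0, 6, 0, 0, 0, 0.2], [10, -0.5, 13, 0, 0, 0, 0.2], [14, -1, 18, 0, 0, 0, 0.2], [14.5, -1, 18.5, 0, 0, 0, 0.2], [14.5, -1, 18.5, 0, 0, 0, 0.2], [14.5, -1, 18.5, 0, 0, 0, 0.2], [14.5, -1, 18.5, 0, 0, 0, 0.2]]

```text
time: 14.15
ee_pos: [0.5911, -0.0615, 0.1647]
tcp_rot: [180.0, 39.9, 11.9]
wrist_force: [0.6, 0.2, -1.1]
opening: 0.0388
```

```bash
python3 - <<'E'
from h import *
from workcell import cams
o,p0,M0=cur(); print(p0,o["wrist_force"],o["opening"],o["time"])
hoff=np.array([-.0175,0,.002]); head=p0+M0@hoff; xs=-M0[:,2]; ys=-M0[:,1]; zs=-M0[:,0]
print("pred head",head,"xs",xs)
for n in ["side","top"]:
    c=cams.camera(n); cv2.imwrite(f"pics/{n}8.png",cv2.resize(cv2.cvtColor(c["pixels"],cv2.COLOR_RGB2BGR)[120:300,190:370],(600,600),interpolation=2))
    W=cloud(c);px=c["pixels"].astype(int)
    S=(W-head)@np.stack([xs,ys,zs],1)
    with np.errstate(invalid='ignore'):
        m=(abs(S[...,0])<.055)&(abs(S[...,1])<.03)&(abs(S[...,2])<.03)&(px.mean(-1)>60)
        mh=(abs(S[...,0]-.008)<.03)&(abs(S[...,1])<.03)&(S[...,2]<-.03)&(S[...,2]>-.13)
    for q in (S[m],S[mh]):
        if len(q)>5: print(n,len(q),np.percentile(q,[2,50,98],axis=0).round(4).tolist())
    for l in ("tub_label","scanner_head","scanner_window","scanner_foot"):
        print(l,[(np.round(d["at"],3).tolist(),round(d["confidence"],2)) for d in cams.find_in(l,c)][:3])
E
```

```text
[ 0.59105872 -0.06150171  0.16468382] [ 0.55436997  0.20449221 -1.10735234] 0.038762072990996405 14.15
pred head [ 0.57667526 -0.06454648  0.17438409] xs [0.62785764 0.13368175 0.76676201]
side 612 [[-0.0377, -0.0276, -0.0158], [0.018, -0.0183, 0.0081], [0.0381, 0.0201, 0.0203]]
side 430 [[-0.0053, -0.0167, -0.1029], [0.0135, -0.0139, -0.066], [0.0213, 0.0087, -0.0316]]
tub_label [([0.475, -0.104, 0.052], 0.56)]
scanner_head [([0.608, -0.071, 0.164], 0.59)]
scanner_window []
scanner_foot []
top 453 [[-0.0254, -0.0259, -0.0138], [0.0164, -0.0017, 0.0154], [0.0412, 0.0234, 0.0204]]
top 221 [[0.0085, -0.0148, -0.1046], [0.0219, 0.0006, -0.0697], [0.0255, 0.0143, -0.034]]
tub_label []
scanner_head [([0.596, -0.058, 0.189], 0.76)]
scanner_window [([0.643, -0.362, 0.102], 0.7), ([0.599, -0.057, 0.187], 0.56)]
scanner_foot [([0.594, -0.06, 0.185], 0.81), ([0.476, -0.046, 0.056], 0.45)]
```

View pics/side8.png

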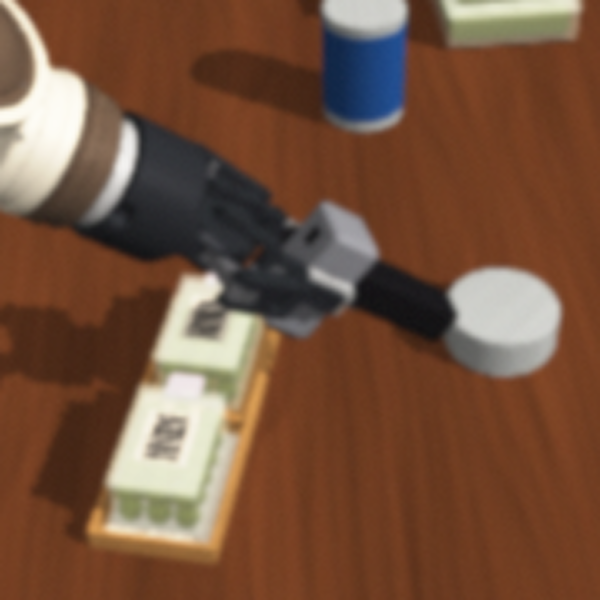

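```bash
python3 - <<'E'
from h import *
from workcell import cams
o,p0,M0=cur()
c=cams.camera("side");W=cloud(c);px=c["pixels"].astype(int)
t=np.radians(76.7);u=np.array([np.cos(t),np.sin(t)]);w=np.array([-u[1],u[0]])
with np.errstate(invalid='ignore'):
    m=(W[...,2]>.044)&(W[...,2]<.06)&(W[...,0]>.42)&(W[...,0]<.53)&(W[...,1]<-.03)&(W[...,1]>-.15)
    d=m&(px.max(-1)<110)&(W[...,2]>.048)
p=W[m];print(len(p),np.median(p,0),rect(p));print("bars",d.sum(),rect(W[d]),W[d].mean(0))
head=p0+M0@np.array([-.0175,0,.002]); S=np.stack([-M0[:,2],-M0[:,1],-M0[:,0]],1); win=head-.039*S[:,0]
for L in ([.4765,-.086,.052],[.479,-.084,.052],[.474,-.088,.052]): print((np.array(L)-win)@S)
print("tilt from vertical",np.degrees(np.arccos(S[2,0])),o["qd"].round(2),o["time"])
E
```

```text
930 [ 0.47625531 -0.08949233  0.05117939] ((476.11822509765625, -80.64071655273438), (105.30216979980469, 60.75013732910156), 76.66643524169922)
bars 0 ((0.0, 0.0), (0.0, 0.0), 0.0) [nan nan nan]
[-1.20114709e-01 -2.17850299e-04  8.99270736e-05]
[-0.11827675  0.00122002 -0.00210197]
[-0.12195267 -0.00165572  0.00228183]
tilt from vertical 39.971689896038335 [ 0.03 -0.02 -0.03  0.07  0.08 -0.05] 14.65<stdin>:9: RuntimeWarning: Mean of empty slice.
  ret = um.true_divide(
```

Side view puts the tub centre at about (0.4745, -0.0875), which agrees with the top view to within 3 mm. Everything is within tolerance, so I'm handing the job in.

```bash
python3 - <<'E'
from workcell import bot
print(bot.job_done())
E
```

```text
the job is handed in; nothing more can be done
None
```

The olive tub is in the empty tray place and released. The scanner is held still above it, aimed at its label. I handed the job in at about 14.7 s of the 51 s; it reports no verdict.

- **Tub:** its tab points the same way as on the seated tub, at a yaw of about 77° for both. The two cameras put its centre within about 3 mm of the place's centre, and its lid is at about 51 mm, so it sits on the tray floor.
- **Scanner:** it was lifted straight out of the stand and tipped 50° nose-down. The calculated window-to-label distance is 120 mm. The sight line should pass within about 3 mm of the label's middle, allowing for the spread between the cameras. The lower end of the handle is about 110 mm up. In the last picture nothing but the gripper is near the scanner, and the joints were practically at rest.
- **Tins and jar:** the arm kept clear of them, and the pictures during the job show none of them moved. I did not measure them again at the end.

**Checks that failed or disagreed:**
- In the side view, the network put the label about 18 mm off in y. It had the same offset on the tub before I moved it, so I used the depth measurements from both cameras instead.
- The networks gave no usable reading of the window in the final pose. Its position is worked out from the grip and the arm pose; the depth points on the head and handle fit that to within a few millimetres.
- My attempt to pick out the label's black bars directly found nothing, so the label's position comes from the measured tub.

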